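Right the slide case and shut the slide box

TASK

A grey slide case has toppled against the open slide box and its top hangs over the opening. Push it back with the fingertips so that it stands upright on its own foot in front of the box, then push the box's lid over until it is fully shut. Do not pick up or carry the case, do not push it away from the box, and leave everything else on the bench where it is.

Things in the scene. Friction and masses are not known exactly. Their poses are not given: they have to be found in the camera images.
- slide_box: white open slide box, fixed to the bench: 120 (x) by 170 (y) by 40 mm high, walls 5 mm, filled with cork and glass slides up to 34 mm height. Origin: centre of its underside, on the bench; z up. Its lid is hinged along the top of the +x wall; the slide case leans on the outside of its -x wall.
- lid (a joint): angle of the slide box's lid in rad: 0 = fully shut, 1.57 = lid vertical, about 1.75 to 2.05 at the start (leaning back, away from the box's opening), stop at 2.15. The hinge is stiff (0.14 N m friction): the lid stays where it is left and must be pushed all the way; nothing latches.
- lid_hinge (a point): mid point of the lid's hinge axis, on the +x top edge of the box: 60 mm in +x from the box's origin and 40 mm up; the axis is the box's y axis.
- lid_edge (a point): middle of the lid's free edge, 122 mm from the hinge axis, in the middle of its thickness. The lid is a flat plate 122 by 172 mm, 6 mm thick; shut, it lies flat with its top face 48 mm above the bench and the free edge over the box's -x wall. A thin tab for looks stands 11 mm beyond the edge.
- case: closed grey slide case, loose, 36 (x) by 84 (y) by 110 mm high (z), 0.12 to 0.21 kg. Origin: centre of its underside; z runs up its height. At the start it leans 38 degrees towards the box's +x: foot edge on the bench 31 mm before the box's -x wall, +x face on the rim, top edge 87 mm up and 36 mm past that wall's outer face. Under 18 degrees it tips back onto its foot by itself.
- spare_case: a second slide case of the same make that already stands upright beside the box; leave alone. Origin: centre of its underside.
- dropper: amber dropper bottle, 30 mm across, 70 mm high, standing; leave alone. Origin: centre of its underside.
- jar: glass jar, 48 mm across, 50 mm high, standing; leave alone. Origin: centre of its underside.
- beaker: glass beaker, 60 mm across, 75 mm high, standing; leave alone. Origin: centre of its underside.
- well_plate: clear 12-well plate, 128 by 86 by 19 mm, lying flat; leave alone. Origin: centre of its underside.
- forceps: steel forceps, 130 mm long, lying; leave alone. Origin: its underside, near the middle.
- mouse: black computer mouse, 100 by 56 by 30 mm, on its pad; leave alone. Origin: centre of its underside.

How it is judged:
By the outcome, as a careful person would: the job done as asked, in the order asked, and still so for the second after the job is handed in, with the robot touching nothing.
It also fails if it takes over 56 s, if anything falls off the work surface, if the arm or the gripper's body presses on something with over 40 N, if the wrist force passes 120 N, or if a joint passes its speed limit or range.

ROBOT

A 6-joint arm with a two-finger parallel gripper is mounted at the origin on the work surface. World frame = base frame: x ahead of the robot, y to its left, z up, the work surface at z = 0. Lengths are in m, angles in degrees, forces in N, time in s.
With the tool pointing down it reaches from about 0.375 to 0.9 m from the base axis. Payload 3.1 kg.
Tool frame: the origin (TCP) lies on the centre line of the jaws, within the pads' length; the fingertips stand 19 mm ahead of it and the grasp point (between the pads) is the TCP (tips_ahead is the distance from the TCP to the fingertips, in m); z points along the fingers, y is the line along which they close (so a half turn about z gives the same grasp; the last joint's range is limited). The gripper opens to 87 mm and grips with 3 to 60 N. Pads are 19 mm wide; open, the fingers measure 117 mm over their backs; the gripper's body (75 mm by 190 mm) begins 51 mm behind the grasp point.
Start: joints at [-77.894, 30.224, 82.088, -0, 67.689, -10.227], TCP at [0.238, -0.578, 0.242] pointing down, gripper open.
Joint ranges: [-176.69, 176.69], [-43.24, 126.21], [12.49, 139.97], [-82, 262], [0, 151.66], [-163.58, 163.58]. Speed limits (degrees/s): [159.86, 159.86, 180, 180, 180, 180].

INTERFACE

Orientations are given as a 3x3 rotation matrix whose columns are the frame's x, y, z axes.
In Python, from rig import read_state, capture, hand_in, trace, landmark_of, tips_ahead gives the robot as it stands.
- The arm moves only by the shell command python3 -m jog 'ROWS'. ROWS is JSON, a list of rows, each an object of numbers: "tx", "ty", "tz": the shift along the tool's x, y, z in cm; "roll": the turn about the tool's z in rad; "jaw": the opening, from 0 (shut) to 1 (fully open). A call has 1 to 8 rows; each row shifts and turns the commanded pose from where the row before left it, along the tool's axes as they then stand; what a row does not reach is not made up. A row lasts 1/10 s, in which the tool goes at most 50 mm and 8.59 degrees, less where a joint would pass 70% of its speed; a pose out of reach is approached as far as the arm can. A call with a gripper value outside its range is refused whole. The fingers move at their own pace and stop on an object; the grip force is fixed at half the most. Time passes only in rows, so rows that do not move let the fingers close. It gives the time, the measured TCP pose, the force, the opening and the grip force at its end, in the units of the state.
- read_state(): the state, without advancing time (a new reading comes with each control period).
- capture(name): name is "scene" or "top"; returns a dict with "img" (480x640x3 uint8, red, green, blue), "vertical_fov" (degrees; the focal length in pixels is half the picture's height over the tangent of half this angle, whatever the lens; pixels are square), "cx", "cy" (the principal point, pixels), "k1" (the pictures are not rectified: a ray, as slopes to the right and down, at radius r is drawn at 1 + k1 r^2 times it, then the intrinsics apply), "cam_to_world" (4x4, takes a point from camera to world coordinates). Camera axes: x right, y up, looking along -z (the intrinsics and any distortion apply to the point x, -y, -z); pixel columns grow to the right and rows downward; lengths in m; the calibration is good to about 2 mm. A picture is of the moment at which its call begins. There is no depth.
- hand_in(): hands the job in; it is judged then, once.
Trained networks look in the newest picture that a camera, given by its name, has taken for a name from the list of things; names that differ only in an ending like _2 or _b are one class to them, and where a whole thing is asked for, a point or a joint stands for the part that bears it (a point fixed in the world has none). Each returns a list of dicts, best first, with "p" (0 to 1); they miss things now and then, are a little off and sometimes report something else, mostly with a low value. They report only what shows in the picture. A call takes as long as a camera call.
- trace(camera, thing): "pixels" (480x640 bool, what is visible of it) and "bbox" ([left, top, width, height] in pixels, round what is visible of it).
- landmark_of(camera, thing): "point" ([row, column] in pixels: a listed point, or the origin of a listed thing).
The state is a dict: "time_s": time; "joint_positions": joint angles; "qvel": joint speeds; "tau": joint torques, N m; "position": TCP position; "tcp_rot": TCP orientation; "force": force on the tool from outside, world axes, zero at the start; "moment": the same for the moment, N m; "opening": opening from 0.0 (shut) to 1.0 (fully open); "grasp_force": force on a finger pad.
Only numpy, scipy, OpenCV 4.12 (cv2) and the standard library are available. Lean on these libraries where they do the work, as an engineer would, in place of code of your own. Each camera call takes 0.05 s, during which the arm holds its last target. There are 200 camera calls.

## Working session

There is one attempt and no reset: what is moved stays moved. The work goes in short steps, Python scripts to look and compute and a shell command to move; the robot and the scene stay as the last step left them, time stands still between calls to the robot, and variables do not carry over. Pictures are saved under pics/ and viewed, at most 10 in all, crops included, and the job is handed in when it is done.

```bash
mkdir -p pics; cat > h.py <<'E'
import numpy as np, cv2
from rig import *
def cam(c):
    f=c["img"].shape[0]/2/np.tan(np.radians(c["vertical_fov"])/2)
    return np.array([[f,0,c["cx"]],[0,f,c["cy"]],[0,0,1]]),np.array([c["k1"],0,0,0.])
def ray(c,row,col):
    K,d=cam(c); u=cv2.undistortPoints(np.array([[[col,row]]],float),K,d)[0,0]
    T=np.array(c["cam_to_world"]); return T[:3,3],T[:3,:3]@np.array([u[0],-u[1],-1])
def onz(c,row,col,z):
    o,r=ray(c,row,col); return o+r*(z-o[2])/r[2]
def proj(c,P):
    K,d=cam(c);T=np.array(c["cam_to_world"]); q=(np.atleast_2d(P)-T[:3,3])@T[:3,:3]*[1,-1,-1]
    return cv2.projectPoints(q,np.zeros(3),np.zeros(3),K,d)[0][:,0]
def tri(c1,p1,c2,p2):
    o1,r1=ray(c1,*p1);o2,r2=ray(c2,*p2)
    s=np.linalg.lstsq(np.c_[r1,-r2],o2-o1,rcond=None)[0]
    a,b=o1+r1*s[0],o2+r2*s[1]; return (a+b)/2,np.linalg.norm(a-b)
def save(c,n): cv2.imwrite(f"pics/{n}.png",c["img"][:,:,::-1])
E
python3 - <<'E'
from h import *
np.set_printoptions(precision=3,suppress=True)
C={n:capture(n) for n in("scene","top")}
for n in C: save(C[n],n+"0"); print(n,np.array(C[n]["cam_to_world"])[:3,3])
for t in ["slide_box","lid_hinge","lid_edge","case","spare_case","dropper","jar","beaker","well_plate","forceps","mouse"]:
    P={}
    for n in C:
        l=landmark_of(n,t)
        P[n]=l[0]["point"] if l else None
        print(t,n,[(np.round(x["point"]),round(x["p"],2)) for x in l[:2]], onz(C[n],*P[n],0) if l else "")
    if all(v is not None for v in P.values()): print("   tri",tri(C["scene"],P["scene"],C["top"],P["top"]))
E
```

```text
scene [0.874 0.703 0.63 ]
top [0.312 0.063 1.354]
slide_box scene [(array([286., 294.]), 0.93), (array([280., 270.]), 0.22)] [0.573 0.03  0.   ]
slide_box top [(array([229., 308.]), 0.76), (array([227., 231.]), 0.41)] [0.573 0.035 0.   ]
   tri (array([0.574, 0.034, 0.003]), np.float64(0.003297583285260271))
lid_hinge scene [(array([282., 272.]), 0.66)] [ 0.608 -0.004  0.   ]
lid_hinge top [(array([206., 310.]), 0.56)] [0.634 0.034 0.   ]
   tri (array([0.624, 0.035, 0.036]), np.float64(0.0028295671768560522))
lid_edge scene [(array([238., 240.]), 0.86), (array([241., 250.]), 0.57)] [ 0.611 -0.18   0.   ]
lid_edge top [(array([224., 234.]), 0.65), (array([176., 310.]), 0.6)] [0.579 0.224 0.   ]
   tri (array([0.622, 0.167, 0.211]), np.float64(0.17900868319786228))
case scene [(array([265., 342.]), 0.89), (array([283., 270.]), 0.52)] [0.455 0.016 0.   ]
case top [(array([205., 308.]), 0.75), (array([272., 310.]), 0.55)] [0.636 0.039 0.   ]
   tri (array([0.562, 0.08 , 0.105]), np.float64(0.12123608898789076))
spare_case scene [(array([354., 336.]), 0.87)] [0.587 0.222 0.   ]
spare_cas
[... 550 characters left out ...]
52))
beaker scene [(array([227., 312.]), 0.71)] [ 0.446 -0.143  0.   ]
beaker top [] 
well_plate scene [(array([243., 250.]), 0.69)] [ 0.596 -0.151  0.   ]
well_plate top [(array([220., 382.]), 0.8)] [ 0.603 -0.151  0.   ]
   tri (array([ 0.6  , -0.149,  0.003]), np.float64(0.00584037226321506))
forceps scene [(array([266., 189.]), 0.76)] [ 0.743 -0.133  0.   ]
forceps top [(array([168., 378.]), 0.52)] [ 0.74  -0.139  0.   ]
   tri (array([ 0.742, -0.14 , -0.005]), np.float64(0.00047235217461085826))
mouse scene [(array([346., 532.]), 0.69)] [0.278 0.369 0.   ]
mouse top [(array([344., 167.]), 0.97)] [0.277 0.372 0.   ]
   tri (array([0.278, 0.371, 0.001]), np.float64(0.0022921785422959718))
```

View pics/scene0.png

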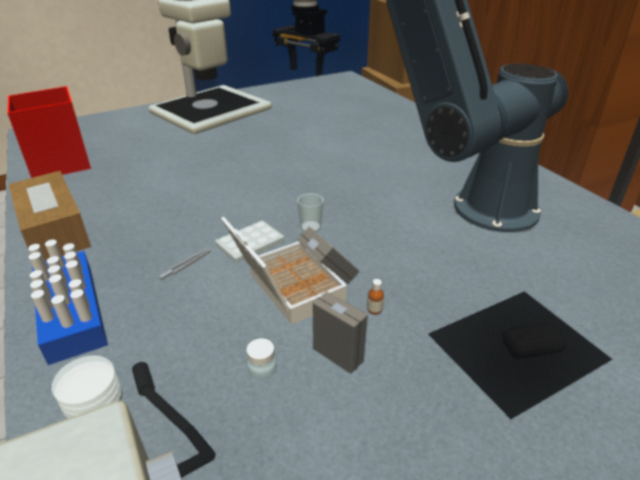

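View pics/top0.png

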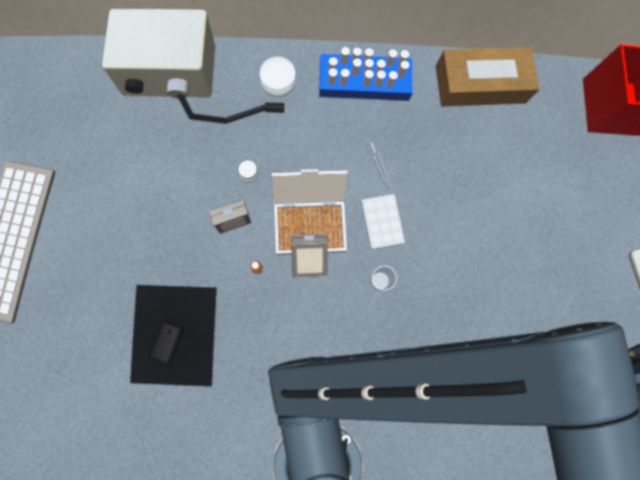

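The toppled case lies against the box at top (309,255) with the lid open behind it at (310,187). The spare case is at (231,217), the dropper at (257,267) and the beaker at (383,278). Next I'll check my pose estimate by drawing the model over both pictures.

```bash
python3 - <<'E'
from h import *
np.set_printoptions(precision=3,suppress=True)
C={n:capture(n) for n in("scene","top")}
print(tri(C["scene"],(238,240),C["top"],(176,310)), tri(C["scene"],(222,225),C["top"],(171,310)))
for n in C:
  for t in("lid_edge","lid_hinge","slide_box"): print(n,t,[(np.round(x["point"],1),round(x["p"],2)) for x in landmark_of(n,t)])
b=np.array([.574,.034,0]);yaw=0.0
R=np.array([[np.cos(yaw),-np.sin(yaw),0],[np.sin(yaw),np.cos(yaw),0],[0,0,1]])
top=np.array([[-60,-85,40],[60,-85,40],[60,85,40],[-60,85,40]])/1e3
bot=top*[1,1,0]
th=1.9;L=np.array([[60,-86,43],[60-122*np.cos(th),-86,43+122*np.sin(th)],[60-122*np.cos(th),86,43+122*np.sin(th)],[60,86,43]])/1e3
a=np.radians(38);e=np.array([-91,0,0])/1e3
def cs(u,v,w): return e+np.array([u*np.cos(a)+w*np.sin(a),v,-u*np.sin(a)+w*np.cos(a)])/1e3
case=[np.array([cs(0,-42,0),cs(0,-42,110),cs(0,42,110),cs(0,42,0)]),np.array([cs(-36,-42,0),cs(-36,-42,110),cs(-36,42,110),cs(-36,42,0)])]
out=[]
for n,(x0,y0,w,h,s) in dict(scene=(200,190,190,150,4),top=(240,150,120,150,4)).items():
  c=C[n];im=cv2.resize(c["img"][y0:y0+h,x0:x0+w,::-1],None,fx=s,fy=s,interpolation=cv2.INTER_CUBIC)
  for P,col in((top,(0,255,0)),(bot,(0,128,0)),(L,(255,0,0)),(case[0],(0,0,255)),(case[1],(255,0,255))):
    p=((proj(c,b+P@R.T)-[x0,y0]+.5)*s).astype(np.int32); cv2.polylines(im,[p],True,col,1)
  cv2.imwrite(f"pics/ov_{n}.png",im)
s=read_state();print(s["tcp_rot"],s["position"],s["time_s"],tips_ahead)
E
```

```text
(array([0.671, 0.036, 0.152]), np.float64(0.008053166586541234)) (array([0.683, 0.033, 0.184]), np.float64(0.028210829875382825))
scene lid_edge [(array([236.5, 240.8]), 0.59)]
scene lid_hinge [(array([279.9, 272. ]), 0.97)]
scene slide_box [(array([287.1, 296.4]), 0.91)]
top lid_edge [(array([174.2, 311.1]), 0.7)]
top lid_hinge [(array([204.6, 310.4]), 0.58), (array([269.2, 255.9]), 0.37)]
top slide_box [(array([228.7, 306.9]), 0.58)]
[[ 0.925  0.38  -0.   ]
 [ 0.38  -0.925  0.   ]
 [ 0.    -0.    -1.   ]] [ 0.238 -0.578  0.242] 1.6 0.019
```

View pics/ov_scene.png

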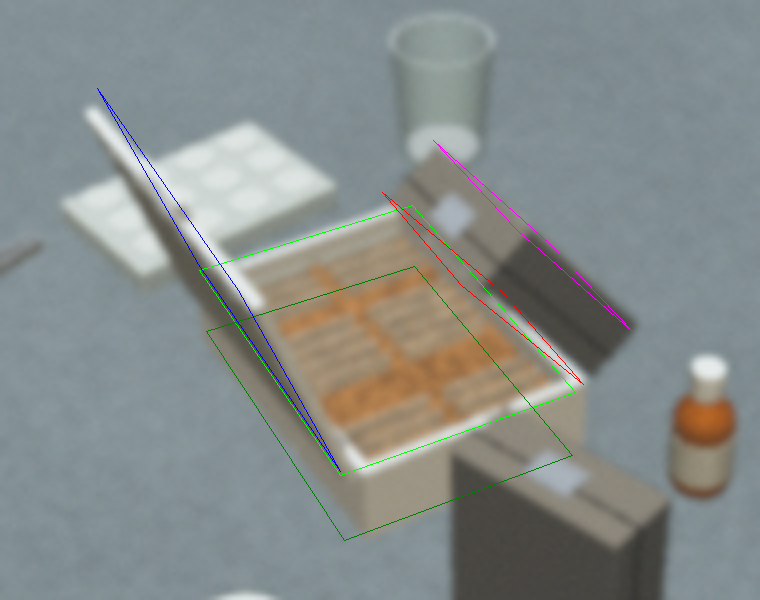

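View pics/ov_top.png

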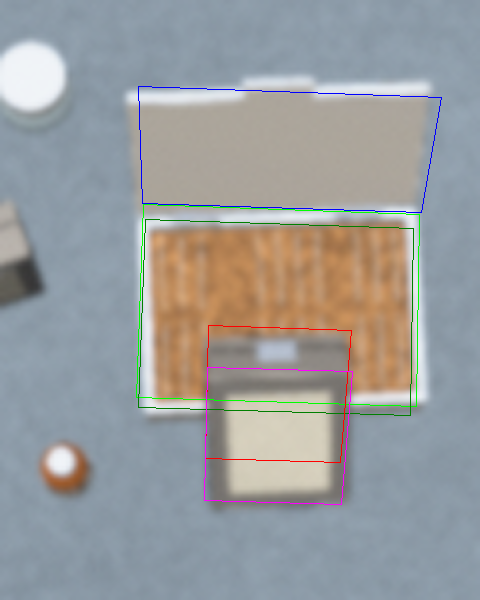

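The overlay shows the box turned about +4 deg from my model and a few mm nearer the robot: its rim corners in the top crop are at (138,212), (418,212), (428,402) and (147,413). I'll refine with a least-squares fit.

```bash
cat > fit.py <<'E'
from h import *
from scipy.optimize import least_squares
np.set_printoptions(precision=3,suppress=True)
C={n:capture(n) for n in("scene","top")}
T=lambda x,y:(240+x/4-.5,150+y/4-.5)
S=lambda x,y:(200+x/4-.5,190+y/4-.5)
def Rz(w): return np.array([[np.cos(w),-np.sin(w),0],[np.sin(w),np.cos(w),0],[0,0,1]])
obs=[("top",(-60,85,40),T(147,411)),("top",(-60,-85,40),T(428,402)),("top",(60,85,40),T(138,212)),
 ("scene",(-60,85,40),S(583,388)),("scene",(60,85,40),S(356,473)),("scene",(60,85,0),S(360,537))]
def lidp(th,y,r=122): return (60-r*np.cos(th),y,43+r*np.sin(th))
obl=[("top",86,T(128,98)),("top",-86,T(430,87)),("scene",-86,S(92,110))]
def cs(u,v,w,a):
    return (-91+u*np.cos(a)+w*np.sin(a),v,-u*np.sin(a)+w*np.cos(a))
a=np.radians(38)
obc=[("top",(0,42,110),T(209,338)),("top",(0,-42,110),T(350,338)),("top",(-36,42,0),T(207,503)),("top",(-36,-42,0),T(347,503)),("scene",(-36,42,0),S(636,325))]
def res(p):
    b=np.array([p[0],p[1],0]);R=Rz(p[2]);r=[]
    for n,q,o in obs: r.append(proj(C[n],b+R@np.array(q)/1e3)[0]-o)
    for n,y,o in obl: r.append(proj(C[n],b+R@np.array(lidp(p[3],y))/1e3)[0]-o)
    for n,q,o in obc: r.append(proj(C[n],b+R@(Rz(p[5])@np.array(cs(q[0],q[1],q[2],a))+[0,p[4],0])/1e3)[0]-o)
    return np.ravel(r)
s=least_squares(res,[.57,.034,.06,1.9,0,0],x_scale=[.01,.01,.01,.1,5,.01],loss="soft_l1")
print(s.x);print(s.fun.reshape(-1,2))
p=s.x;b=np.array([p[0],p[1],0]);R=Rz(p[2])
print("case top edge",b+R@(Rz(p[5])@np.array(cs(0,0,110,a))+[0,p[4],0])/1e3,"foot",b+R@(Rz(p[5])@np.array(cs(0,0,0,a))+[0,p[4],0])/1e3,"lidedge",b+R@np.array(lidp(p[3],0))/1e3,"hinge",b+R@np.array([.06,0,.04]))
E
python3 fit.py
```

```text
[ 0.572  0.033  0.065  1.919  2.305 -0.029]
[[-0.682 -0.388]
 [-0.98  -0.395]
 [ 0.295  1.11 ]
 [ 0.027 -1.794]
 [ 0.544  0.145]
 [ 0.381  0.304]
 [ 0.102 -0.446]
 [ 0.318  0.279]
 [-0.637 -2.755]
 [-0.217 -1.565]
 [ 0.209 -1.667]
 [ 0.505  0.758]
 [-0.101  0.57 ]
 [ 0.099  0.498]]
case top edge [0.549 0.034 0.087] foot [0.481 0.032 0.   ] lidedge [0.674 0.039 0.158] hinge [0.632 0.037 0.04 ]
```

```bash
python3 -m jog '[{"roll":0.12,"jaw":0.4},{"roll":0.12,"jaw":0.4},{"roll":0.10,"jaw":0.4},{"tx":2,"ty":-3.2,"jaw":0.4},{"tx":2,"ty":-3.2,"jaw":0.4},{"tx":2,"ty":-3.2,"jaw":0.4},{"tx":2,"ty":-3.2,"jaw":0.4},{"tx":2,"ty":-3.2,"jaw":0.4}]'; python3 -m jog '[{"tx":2,"ty":-3.2,"jaw":0.4},{"tx":2,"ty":-3.2,"jaw":0.4},{"tx":2,"ty":-3.2,"jaw":0.4},{"tx":2,"ty":-3.2,"jaw":0.4},{"tx":2,"ty":-3.2,"jaw":0.4},{"tx":2,"ty":-3.2,"jaw":0.4},{"tx":2,"ty":-3.2,"jaw":0.4},{"jaw":0.4}]'; python3 -c "
from rig import *
s=read_state();print(s['tcp_rot'],s['opening'],s['force'])"
```

```text
[[ 9.24998842e-01  3.79969921e-01  2.68726645e-05]
 [ 3.79969922e-01 -9.24998842e-01 -2.51229741e-05]
 [ 1.53112091e-05  3.34495262e-05 -9.99999999e-01]] 0.9968159441522332 [-0.58567553 -0.48665062  0.05663517]$[0]: bad value
$[0]: bad value
```

```bash
python3 -m jog '[{"tx":0,"ty":0,"tz":0,"roll":0.12,"jaw":0.4},{"tx":0,"ty":0,"tz":0,"roll":0.12,"jaw":0.4},{"tx":0,"ty":0,"tz":0,"roll":0.10,"jaw":0.4},{"tx":2,"ty":-3.2,"tz":0,"roll":0,"jaw":0.4},{"tx":2,"ty":-3.2,"tz":0,"roll":0,"jaw":0.4},{"tx":2,"ty":-3.2,"tz":0,"roll":0,"jaw":0.4},{"tx":2,"ty":-3.2,"tz":0,"roll":0,"jaw":0.4},{"tx":2,"ty":-3.2,"tz":0,"roll":0,"jaw":0.4}]'; python3 -c "
from rig import *
s=read_state();print(s['tcp_rot'],s['opening'],s['force'])"
```

```text
time_s: 2.5
position: [0.33, -0.4121, 0.2417]
tcp_rot: [[0.999, 0.049, 0.0], [0.049, -0.999, -0.0], [0.0, 0.0, -1.0]]
force: [-0.3, -0.1, -0.8]
opening: 0.417
grasp_force: 0.0
[[ 9.98783646e-01  4.93063116e-02  3.40259259e-04]
 [ 4.93064254e-02 -9.98783642e-01 -3.34525181e-04]
 [ 3.23351179e-04  3.50895248e-04 -9.99999886e-01]] 0.4171442769327388 [-0.30290199 -0.13765322 -0.75384194]
```

```bash
python3 -m jog '[{"tx":2.5,"ty":-3.9,"tz":0,"roll":0,"jaw":0.4},{"tx":2.5,"ty":-3.9,"tz":0,"roll":0,"jaw":0.4},{"tx":2.5,"ty":-3.9,"tz":0,"roll":0,"jaw":0.4},{"tx":2.5,"ty":-3.9,"tz":0,"roll":0,"jaw":0.4},{"tx":2.5,"ty":-3.9,"tz":0,"roll":0,"jaw":0.4},{"tx":2.5,"ty":-3.9,"tz":0,"roll":0,"jaw":0.4},{"tx":2.5,"ty":-3.9,"tz":0,"roll":0,"jaw":0.4},{"tx":2.5,"ty":-3.9,"tz":0,"roll":0,"jaw":0.4}]'; python3 -m jog '[{"tx":2.6,"ty":-4,"tz":0,"roll":0,"jaw":0.4},{"tx":2.6,"ty":-4,"tz":0,"roll":0,"jaw":0.4},{"tx":2.5,"ty":-4,"tz":0,"roll":0,"jaw":0.4},{"tx":0,"ty":0,"tz":0,"roll":0,"jaw":0.4},{"tx":0,"ty":0,"tz":0,"roll":0,"jaw":0.4}]'
```

```text
time_s: 3.3
position: [0.5145, -0.09, 0.2418]
tcp_rot: [[0.999, 0.05, 0.001], [0.05, -0.999, -0.0], [0.001, 0.0, -1.0]]
force: [-0.3, -0.6, 0.2]
opening: 0.401
grasp_force: 0.0
time_s: 3.8
position: [0.5846, 0.033, 0.2413]
tcp_rot: [[0.999, 0.053, -0.001], [0.053, -0.999, -0.0], [-0.001, 0.0, -1.0]]
force: [0.2, -0.2, 0.0]
opening: 0.398
grasp_force: 0.0
```

```bash
python3 -m jog '[{"tx":0,"ty":0,"tz":4,"roll":0,"jaw":0.4},{"tx":0,"ty":0,"tz":4,"roll":0,"jaw":0.4},{"tx":0,"ty":0,"tz":4,"roll":0,"jaw":0.4},{"tx":0,"ty":0,"tz":3,"roll":0,"jaw":0.4},{"tx":0,"ty":0,"tz":1.2,"roll":0,"jaw":0.4},{"tx":0,"ty":0,"tz":0,"roll":0,"jaw":0.4}]'; python3 - <<'E'
from h import *
c=capture("scene"); cv2.imwrite("pics/low.png",cv2.resize(c["img"][150:330,180:420,::-1],None,fx=3,fy=3))
E
```

```text
time_s: 4.4
position: [0.5831, 0.0308, 0.0782]
tcp_rot: [[0.999, 0.048, -0.004], [0.048, -0.999, 0.0], [-0.004, -0.001, -1.0]]
force: [-0.8, -0.3, 0.5]
opening: 0.399
grasp_force: 0.0
```

View pics/low.png

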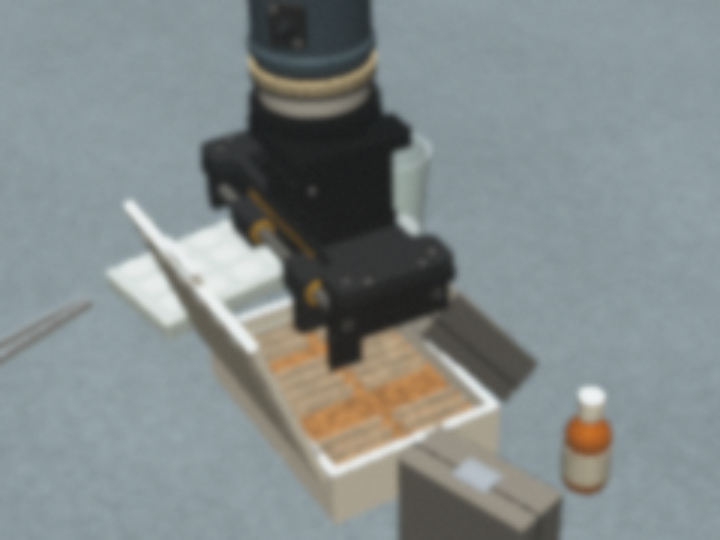

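The fingers hang between the lid and the case, tips at about (345,360), clear of both. Now I'll push slowly.

```bash
python3 -m jog '[{"tx":-0.9,"ty":0,"tz":0,"roll":0,"jaw":0.4},{"tx":-0.9,"ty":0,"tz":0,"roll":0,"jaw":0.4},{"tx":-0.4,"ty":0,"tz":0,"roll":0,"jaw":0.4},{"tx":-0.4,"ty":0,"tz":0,"roll":0,"jaw":0.4},{"tx":-0.4,"ty":0,"tz":-0.2,"roll":0,"jaw":0.4},{"tx":-0.4,"ty":0,"tz":-0.2,"roll":0,"jaw":0.4}]';python3 -m jog '[{"tx":-0.4,"ty":0,"tz":-0.2,"roll":0,"jaw":0.4},{"tx":-0.4,"ty":0,"tz":-0.2,"roll":0,"jaw":0.4},{"tx":0,"ty":0,"tz":0,"roll":0,"jaw":0.4}]'
python3 - <<'E'
from h import *
c=capture("scene"); cv2.imwrite("pics/push1.png",cv2.resize(c["img"][150:330,180:420,::-1],None,fx=3,fy=3))
E
```

```text
time_s: 5.05
position: [0.551, 0.0302, 0.0841]
tcp_rot: [[0.999, 0.05, 0.002], [0.05, -0.999, -0.0], [0.002, 0.0, -1.0]]
force: [0.3, 0.1, 1.0]
opening: 0.396
grasp_force: 0.3
time_s: 5.35
position: [0.5417, 0.03, 0.0877]
tcp_rot: [[0.999, 0.05, -0.001], [0.05, -0.999, 0.0], [-0.001, -0.0, -1.0]]
force: [-0.6, 0.1, -0.6]
opening: 0.397
grasp_force: 0.1
```

View pics/push1.png

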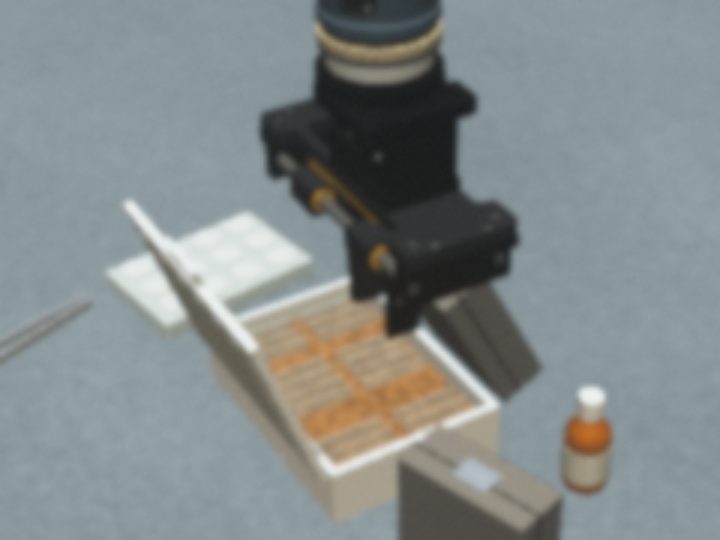

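The case is already rising, turning about its foot with the fingers behind its top edge. I'll carry on to about 17 deg and go slowly at the end.

```bash
python3 -m jog '[{"tx":-0.4,"ty":0,"tz":-0.1,"roll":0,"jaw":0.4},{"tx":-0.4,"ty":0,"tz":-0.1,"roll":0,"jaw":0.4},{"tx":-0.3,"ty":0,"tz":-0.1,"roll":0,"jaw":0.4},{"tx":-0.2,"ty":0,"tz":0,"roll":0,"jaw":0.4},{"tx":-0.2,"ty":0,"tz":0,"roll":0,"jaw":0.4},{"tx":-0.1,"ty":0,"tz":0,"roll":0,"jaw":0.4},{"tx":-0.1,"ty":0,"tz":0,"roll":0,"jaw":0.4},{"tx":-0.1,"ty":0,"tz":0,"roll":0,"jaw":0.4}]'
python3 - <<'E'
from h import *
c=capture("scene"); a=c["img"][150:330,300:420,::-1]
import subprocess
cv2.imwrite("pics/push2.png",cv2.resize(a,None,fx=3,fy=3))
E
```

```text
time_s: 6.2
position: [0.5247, 0.0289, 0.0905]
tcp_rot: [[0.999, 0.05, 0.0], [0.05, -0.999, -0.0], [0.0, 0.0, -1.0]]
force: [0.4, 0.4, 0.4]
opening: 0.403
grasp_force: 0.0
```

View pics/push2.png

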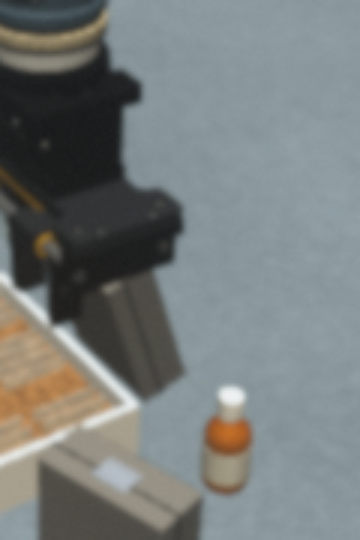

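The case now stands about 20 deg off upright, still resting on the fingertips. I'll creep on past the tipping point.

```bash
python3 -m jog '[{"tx":-0.1,"ty":0,"tz":0,"roll":0,"jaw":0.4},{"tx":-0.1,"ty":0,"tz":0,"roll":0,"jaw":0.4},{"tx":-0.1,"ty":0,"tz":0,"roll":0,"jaw":0.4},{"tx":-0.1,"ty":0,"tz":0,"roll":0,"jaw":0.4},{"tx":-0.1,"ty":0,"tz":0,"roll":0,"jaw":0.4},{"tx":-0.1,"ty":0,"tz":0,"roll":0,"jaw":0.4},{"tx":-0.1,"ty":0,"tz":0,"roll":0,"jaw":0.4},{"tx":-0.1,"ty":0,"tz":0,"roll":0,"jaw":0.4}]'
python3 -m jog '[{"tx":0,"ty":0,"tz":0,"roll":0,"jaw":0.4},{"tx":0,"ty":0,"tz":0,"roll":0,"jaw":0.4},{"tx":0,"ty":0,"tz":0,"roll":0,"jaw":0.4},{"tx":0,"ty":0,"tz":0,"roll":0,"jaw":0.4},{"tx":0,"ty":0,"tz":0,"roll":0,"jaw":0.4}]'
python3 - <<'E'
from h import *
c=capture("scene"); a=c["img"][150:330,300:420,::-1]
cv2.imwrite("pics/push3.png",cv2.resize(a,None,fx=3,fy=3))
E
```

```text
time_s: 7.05
position: [0.5166, 0.0286, 0.0906]
tcp_rot: [[0.999, 0.05, 0.0], [0.05, -0.999, -0.0], [0.0, 0.0, -1.0]]
force: [0.4, -1.1, 0.2]
opening: 0.4
grasp_force: 0.0
time_s: 7.55
position: [0.5167, 0.0286, 0.0905]
tcp_rot: [[0.999, 0.05, 0.0], [0.05, -0.999, 0.0], [0.0, -0.0, -1.0]]
force: [-0.1, 0.1, 0.1]
opening: 0.396
grasp_force: 0.0
```

View pics/push3.png

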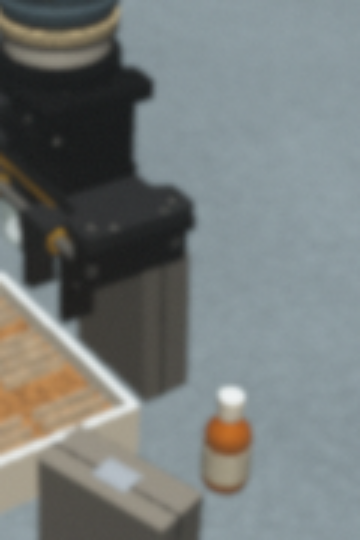

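The case stands upright: its side edge is vertical at x=187 in the crop and its foot is flat. I'll back off, rise and go over behind the lid.

```bash
python3 -m jog '[{"tx":3,"ty":0,"tz":0,"roll":0,"jaw":0.4},{"tx":3,"ty":0,"tz":0,"roll":0,"jaw":0.4},{"tx":0,"ty":0,"tz":-4,"roll":0,"jaw":0.4},{"tx":0,"ty":0,"tz":-4,"roll":0,"jaw":0.4},{"tx":0,"ty":0,"tz":-4,"roll":0,"jaw":0.4},{"tx":0,"ty":0,"tz":-4,"roll":0,"jaw":0.4},{"tx":4,"ty":0,"tz":0,"roll":0,"jaw":0.4},{"tx":4,"ty":0,"tz":0,"roll":0,"jaw":0.4}]'
python3 -m jog '[{"tx":4,"ty":0,"tz":0,"roll":0,"jaw":0.4},{"tx":5,"ty":0,"tz":0,"roll":0,"jaw":0.4},{"tx":0,"ty":0,"tz":0,"roll":0,"jaw":0.4}]'
python3 - <<'E'
from h import *
np.set_printoptions(precision=3,suppress=True)
C={n:capture(n) for n in("scene","top")}
for t in("case","lid_edge","slide_box"):
  for n in C: print(t,n,[(np.round(x["point"]),round(x["p"],2),onz(C[n],*x["point"],0)) for x in landmark_of(n,t)])
print(proj(C["scene"],[[.463,.032,0],[.463,.032,.11]]),proj(C["top"],[[.463,.032,0],[.463,.032,.11]]))
E
```

```text
time_s: 8.4
position: [0.6576, 0.0356, 0.2534]
tcp_rot: [[0.999, 0.05, 0.004], [0.05, -0.999, -0.0], [0.004, 0.001, -1.0]]
force: [1.2, -0.4, -0.6]
opening: 0.399
grasp_force: 0.0
time_s: 8.7
position: [0.7516, 0.0397, 0.2479]
tcp_rot: [[0.999, 0.05, 0.004], [0.05, -0.999, -0.0], [0.004, 0.0, -1.0]]
force: [-0.7, -0.4, -0.2]
opening: 0.398
grasp_force: 0.0
case scene [(array([269., 346.]), 0.55, array([0.454, 0.031, 0.   ]))]
case top []
lid_edge scene [(array([238., 238.]), 0.81, array([ 0.614, -0.18 ,  0.   ])), (array([344., 529.]), 0.54, array([0.278, 0.364, 0.   ])), (array([262., 186.]), 0.23, array([ 0.744, -0.15 ,  0.   ]))]
lid_edge top [(array([166., 379.]), 0.41, array([ 0.747, -0.142,  0.   ]))]
slide_box scene [(array([284., 292.]), 0.77, array([0.575, 0.023, 0.   ]))]
slide_box top []
[[342.859 270.362]
 [344.434 226.118]] [[308.388 272.687]
 [309.655 267.397]]
```

The case's foot measures about (0.457, 0.032), which is where it should be. I'll lower behind the lid and push it to vertical.

```bash
python3 -m jog '[{"tx":0,"ty":0,"tz":3.6,"roll":0,"jaw":0.4},{"tx":0,"ty":0,"tz":3.6,"roll":0,"jaw":0.4},{"tx":0,"ty":0,"tz":3.6,"roll":0,"jaw":0.4},{"tx":-2,"ty":0,"tz":0,"roll":0,"jaw":0.4},{"tx":-2,"ty":0,"tz":0,"roll":0,"jaw":0.4},{"tx":-1.2,"ty":0,"tz":0,"roll":0,"jaw":0.4},{"tx":-1,"ty":0,"tz":0,"roll":0,"jaw":0.4},{"tx":-1,"ty":0,"tz":0,"roll":0,"jaw":0.4}]'
python3 -m jog '[{"tx":-1,"ty":0,"tz":0,"roll":0,"jaw":0.4},{"tx":-1,"ty":0,"tz":0,"roll":0,"jaw":0.4},{"tx":-1,"ty":0,"tz":0,"roll":0,"jaw":0.4},{"tx":0,"ty":0,"tz":0,"roll":0,"jaw":0.4}]'
```

```text
time_s: 9.9
position: [0.6754, 0.0363, 0.1441]
tcp_rot: [[0.999, 0.05, 0.005], [0.05, -0.999, -0.0], [0.005, 0.001, -1.0]]
force: [1.8, 0.1, 2.3]
opening: 0.404
grasp_force: 0.9
time_s: 10.3
position: [0.6425, 0.035, 0.1424]
tcp_rot: [[0.999, 0.05, -0.003], [0.05, -0.999, 0.0], [-0.003, -0.0, -1.0]]
force: [-0.7, -0.2, 0.2]
opening: 0.399
grasp_force: 0.0
```

```bash
python3 -m jog '[{"tx":-1.2,"ty":0,"tz":0.1,"roll":0,"jaw":0.4},{"tx":-1.2,"ty":0,"tz":0.2,"roll":0,"jaw":0.4},{"tx":-1.2,"ty":0,"tz":0.3,"roll":0,"jaw":0.4},{"tx":-1.1,"ty":0,"tz":0.4,"roll":0,"jaw":0.4},{"tx":-1,"ty":0,"tz":0.6,"roll":0,"jaw":0.4},{"tx":-0.9,"ty":0,"tz":0.8,"roll":0,"jaw":0.4},{"tx":-0.9,"ty":0,"tz":0.8,"roll":0,"jaw":0.4},{"tx":0,"ty":0,"tz":0,"roll":0,"jaw":0.4}]'
python3 - <<'E'
from h import *
c=capture("scene"); cv2.imwrite("pics/lid1.png",cv2.resize(c["img"][150:330,180:420,::-1],None,fx=3,fy=3))
E
```

```text
time_s: 11.1
position: [0.5669, 0.0315, 0.1091]
tcp_rot: [[0.999, 0.05, -0.006], [0.05, -0.999, 0.001], [-0.006, -0.001, -1.0]]
force: [-0.5, 0.5, 0.2]
opening: 0.395
grasp_force: 0.0
```

View pics/lid1.png

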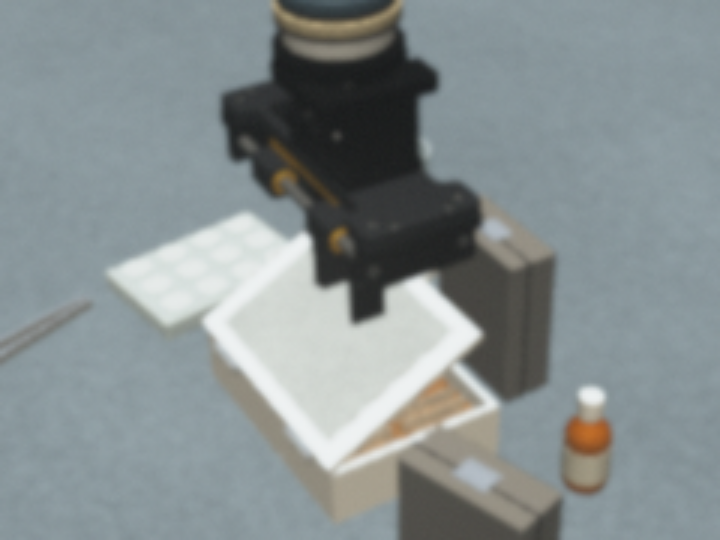

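The lid is down to about 30 deg with the tips on its face, and the case stands upright clear of it. I'll press it fully shut.

```bash
python3 -m jog '[{"tx":-0.5,"ty":0,"tz":0.9,"roll":0,"jaw":0.4},{"tx":-0.5,"ty":0,"tz":1,"roll":0,"jaw":0.4},{"tx":-0.3,"ty":0,"tz":0.9,"roll":0,"jaw":0.4},{"tx":-0.2,"ty":0,"tz":0.9,"roll":0,"jaw":0.4},{"tx":0,"ty":0,"tz":0.4,"roll":0,"jaw":0.4},{"tx":0,"ty":0,"tz":0.1,"roll":0,"jaw":0.4},{"tx":0,"ty":0,"tz":0.1,"roll":0,"jaw":0.4},{"tx":0,"ty":0,"tz":0,"roll":0,"jaw":0.4}]'
```

```text
time_s: 11.95
position: [0.5546, 0.0306, 0.0676]
tcp_rot: [[0.999, 0.05, -0.0], [0.05, -0.999, 0.0], [0.0, -0.0, -1.0]]
force: [-0.6, 0.6, -0.0]
opening: 0.4
grasp_force: 0.0
```

```bash
python3 -m jog '[{"tx":0,"ty":0,"tz":0.1,"roll":0,"jaw":0.4},{"tx":0,"ty":0,"tz":0,"roll":0,"jaw":0.4}]';python3 -m jog '[{"tx":0,"ty":0,"tz":0.1,"roll":0,"jaw":0.4},{"tx":0,"ty":0,"tz":0,"roll":0,"jaw":0.4}]'
```

```text
time_s: 12.15
position: [0.555, 0.0305, 0.0674]
tcp_rot: [[0.999, 0.05, 0.001], [0.05, -0.999, -0.0], [0.001, 0.0, -1.0]]
force: [-1.8, -0.6, 5.7]
opening: 0.399
grasp_force: 2.5
time_s: 12.35
position: [0.555, 0.0305, 0.0673]
tcp_rot: [[0.999, 0.05, 0.001], [0.05, -0.999, -0.0], [0.001, 0.0, -1.0]]
force: [-3.1, 0.4, 11.1]
opening: 0.394
grasp_force: 5.7
```

The lid is against a firm stop: 11 N with the tips at z = 48 mm, the shut height. I'll rise and check.

```bash
python3 -m jog '[{"tx":0,"ty":0,"tz":-1,"roll":0,"jaw":0.4},{"tx":0,"ty":0,"tz":-4,"roll":0,"jaw":0.4},{"tx":0,"ty":0,"tz":-4,"roll":0,"jaw":0.4},{"tx":0,"ty":0,"tz":-4,"roll":0,"jaw":0.4},{"tx":0,"ty":0,"tz":-4,"roll":0,"jaw":0.4},{"tx":0,"ty":0,"tz":0,"roll":0,"jaw":0.4},{"tx":0,"ty":0,"tz":0,"roll":0,"jaw":0.4}]'
python3 - <<'E'
from h import *
c=capture("scene"); cv2.imwrite("pics/end.png",cv2.resize(c["img"][150:400,180:420,::-1],None,fx=2.4,fy=2.4))
E
```

```text
time_s: 13.05
position: [0.5552, 0.0305, 0.237]
tcp_rot: [[0.999, 0.05, 0.003], [0.05, -0.999, -0.0], [0.003, 0.001, -1.0]]
force: [-0.5, 0.7, -0.5]
opening: 0.398
grasp_force: 0.0
```

View pics/end.png

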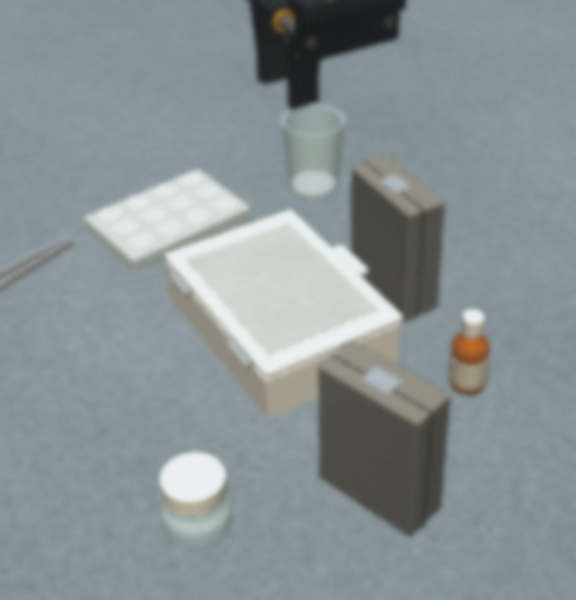

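The lid lies flat on the box at (285,290), the case stands upright in front of it at (398,240), and everything else is where it was.

```bash
python3 -c "
from rig import hand_in
print(hand_in())"
```

```text
the job is handed in; nothing more can be done
None
```

The slide case stands upright on its own foot in front of the box, the lid is fully shut, nothing else on the bench appears to have moved, and the job was handed in at about 13 s of the 56 s allowed.

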